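# Fit the change gear on the pattern indexing stand

### The job

First push the red keeper arm of the green indexing stand about a quarter turn aside, then fit the large brass gear, hub up, on the stand's bare spindle: lower it and rock it about its axis, without forcing or dropping it, until its teeth mesh with the fixed steel gear and it lies flat and fully home on the plate. Then let go and swing the keeper all the way back over the gear's hub to its stop. Leave the small white gear, the round iron weight and the brush where they are.

Things in the scene. Friction and masses are not known exactly. Their poses are not given: they have to be found in the camera images.
- stand: green indexing stand, fixed; plate 180 x 230 x 12 mm. Origin on the bare spindle's axis at table level, z up; the plate spans x -68 to +112, y -70 to +160 mm. Fixed gear's axis at (0, +86) mm, keeper's hinge post at (+80, 0) mm in this frame. A gear at home has its underside on the plate, at z 12 mm
- spindle_top (a point): centre of the spindle's top, 50 mm above the table. The spindle is steel, 16 mm thick, rises 38 mm from the plate's top, and its last 5 mm taper to 9 mm
- fixed_gear: steel spur gear that cannot turn: 16 tapered teeth, 14 mm thick, 108 mm over the teeth, pitch diameter 96, root diameter 82 mm. Origin at the centre of its underside, on the plate (z 12 mm); z up, the x axis runs through the middle of a tooth. Tooth tops 26 mm, boss 30 to 33 mm above the table. How it is turned differs each time
- gear: loose brass spur gear, 350 g (30% either way), flat on the table, hub up: 12 tapered teeth, 14 mm thick, 84 mm over the teeth, pitch diameter 72, root diameter 58 mm. Origin at the centre of its underside, z up; the x axis runs through the middle of a tooth. 19 mm bore right through. With 86 mm between centres it drops between the fixed teeth within about 3 degrees either way of a middle position; pitch 30 degrees
- gear_hub (a point): centre of the top of the brass gear's hub: the hub is round, 34 mm in diameter, and rises 32 mm above the 14 mm thick toothed disc (46 mm overall); the place to grip
- keeper (a joint): angle (rad) of the red keeper arm about its upright hinge: 0 = at its stop over the spindle, along -x of the stand; grows anticlockwise from above, away from the fixed gear; 1.57 = along -y of the stand; end 1.9. Stays where left; 0.6 N at the pin moves it. Starts at 0 to 0.25. Aside: above 1.1; closed: below 0.15. Arm 16 mm wide, 60 to 70 mm above the table: clears the hub (58 mm) only of a gear that is home
- keeper_hinge (a point): on the hinge axis of the keeper, at the underside of the arm, 60 mm above the table
- keeper_pin (a point): centre of the top of the upright steel pin by which the keeper is pushed: 14 mm in diameter, from the arm's top up to 118 mm above the table, 105 mm from the hinge axis (25 mm beyond the spindle when the arm is closed)
- spare_gear: bystander: small loose white plastic gear with 9 teeth, 68 mm across, 30 mm high, lying on the table; origin at the centre of its underside; it and the brass gear may have changed places
- weight: bystander: round dark iron paper weight, 64 mm across, 22 mm high; origin at the centre of its underside
- brush: bystander: brush with a wooden handle lying on the table to the left of the stand, roughly along x, about 200 mm long
There are look-alikes about, which are no part of the job. What is meant by the gear is not purple, and is the smaller of those in its own colour.

How it is judged:
By the outcome, as a careful person would: the job done as asked, in the order asked, and still so for the second after the job is handed in, with the robot touching nothing.
It also fails if it takes over 72 s, if anything falls off the work surface, if the arm or the gripper's body presses on something with over 40 N, if the wrist force passes 120 N, or if a joint passes its speed limit or range.

### The arm

A 6-joint arm with a two-finger parallel gripper is mounted at the origin on the work surface. World frame = base frame: x ahead of the robot, y to its left, z up, the work surface at z = 0. Lengths are in mm, angles in rad, forces in N, time in s.
With the tool pointing down it reaches from about 250 to 800 mm from the base axis. Payload 3.9 kg.
Tool frame: the origin (TCP) lies at the very end of the fingers, on their centre line; the grasp point (between the pads) lies 19 mm behind it; z points along the fingers, y is the direction in which the jaws open and shut (so a half turn about z gives the same grasp; the last joint's range is limited). The gripper opens to 85 mm and grips with 20 to 120 N. Pads are 22 mm wide; open, the fingers measure 114 mm over their backs; the gripper's body (76 mm by 85 mm) begins 54 mm behind the grasp point. The pads swing forward as they close: fully open they stand 13 mm farther back than shut.
Start: joints at [-1.263, 0.26, -0.138, 1.173, 0, 1.571], TCP at [159.051, -500.318, 231.304] pointing down, gripper open.
Joint ranges: [-2.78, 2.78], [-0.83, 1.72], [-1.28, 1.37], [-1.9, 2.12], [-1.57, 1.48], [-3.14, 3.14]. Speed limits (rad/s): [2.57, 2.57, 3.14, 3.14, 3.14, 3.14].

### API

Orientations are given as a 3x3 rotation matrix whose columns are the frame's x, y, z axes.
In Python, from workcell import bot, fingers, ik, snapshot, sign_off, finder gives the robot as it stands. Calls block until the motion is done:
- bot.movep(position, orientation): joint-space move of the TCP to a pose.
- bot.move_linear(position, frame=None, rate=150, force_limit=None): straight line of the TCP; frame=None keeps the orientation; rate is the mean speed in mm/s. With force_limit (N) it stops when the force on the tool has changed by that much, and returns True; else False.
- bot.move_joints(angles): joint-space move.
- fingers.move_gripper(opening, force=None): finger opening in mm; force is the grip in N (None keeps the last); returns when the fingers have stopped.
- bot.hold(seconds).
- ik(position, orientation): joint angles nearest the present ones, or None.
- bot.sense(): the state.
- snapshot(name): name is "scene" or "top" or "wrist"; returns a dict with "img" (400x640x3 uint8, blue, green, red), "z_map" (400x640 float32, mm along the optical axis (not along the pixel's ray), 0 where there is no reading), "K" (3x3 intrinsics, pixels), "dist" ([k1, k2, p1, p2, k3] as OpenCV has them; the pictures are not rectified), "R" (3x3) and "t" (3): a world point X has camera coordinates R X + t. Camera axes: x right, y down, z forward; pixel columns grow to the right and rows downward; lengths in mm; the calibration is good to about 2 mm. A picture is of the moment at which its call begins.
A pose or a line that the arm cannot do raises bot.Unreachable and nothing moves.
- sign_off(): hands the job in, once; it reports no verdict.
Trained networks look in the newest picture that a camera, given by its name, has taken for a name from the list of things; names that differ only in an ending like _2 or _b are one class to them, and where a whole thing is asked for, a point or a joint stands for the part that bears it (a point fixed in the world has none). Each returns a list of dicts, best first, with "score" (0 to 1); they miss things now and then, are a little off and sometimes report something else, mostly with a low value. They report only what shows in the picture. A call takes as long as a camera call. They do not tell look-alikes from the thing itself.
- finder.cut_out(name, camera): "pixels" (400x640 bool, what is visible of it).
- finder.pinpoint(name, camera): "centre" ([x, y, z] in mm, in the coordinates of the camera as it stood for that picture, good to about 4 mm: a listed point, or the origin of a listed thing).
The state is a dict: "time": time; "qpos": joint angles; "dq": joint speeds; "effort": joint torques, N m; "ee_pos": TCP position; "orientation": TCP orientation; "ft_force": force on the tool from outside, world axes, zero at the start; "moment": the same for the moment, N m; "width": finger opening in mm.
Only numpy, scipy, OpenCV 4.12 (cv2) and the standard library are available. Lean on these libraries where they do the work, as an engineer would, in place of code of your own. Each camera call takes 0.05 s, during which the arm holds its last target.

## Working session

There is one attempt and no reset: what is moved stays moved. The work goes in short steps, each a Python script; the robot and the scene stay as the last script left them, time stands still between calls to the robot, and variables do not carry over. Pictures are saved under pics/ and viewed, and the job is handed in when it is done.

```bash
ls; mkdir -p pics; python3 - <<'E'
from workcell import bot, fingers, ik, snapshot, sign_off, finder
import cv2
s=bot.sense();print(s['time'],s['ee_pos'],s['width'])
for n in("scene","top"):
    p=snapshot(n);cv2.imwrite(f"pics/{n}0.png",p["img"]);print(n,p["K"],p["R"],p["t"],p['dist'])
E
```

```text
pics
0.0 [ 158.85948577 -499.65902002  230.46256274] 85.14903964691564
scene [[406.12253663   0.         321.89845913]
 [  0.         406.12253663 193.80619898]
 [  0.           0.           1.        ]] [[ 0.63867096  0.76943164  0.00862349]
 [ 0.53431937 -0.43539455 -0.72452357]
 [-0.55371673  0.46733986 -0.68919608]] [-311.30157482 -198.74289687 1318.54448168] [-0.05310933  0.          0.          0.          0.        ]
top [[436.81148062   0.         324.03133154]
 [  0.         436.81148062 199.23053824]
 [  0.           0.           1.        ]] [[ 0.02191395 -0.99945902  0.02452453]
 [-0.99819239 -0.0232461  -0.0554217 ]
 [ 0.05596182 -0.02326569 -0.9981618 ]] [ -23.70342445  467.32179304 1291.48318154] [0.03585879 0.         0.         0.         0.        ]
```

View pics/scene0.png

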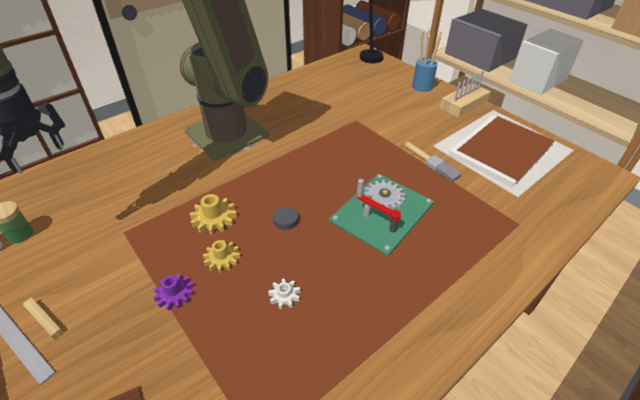

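View pics/top0.png

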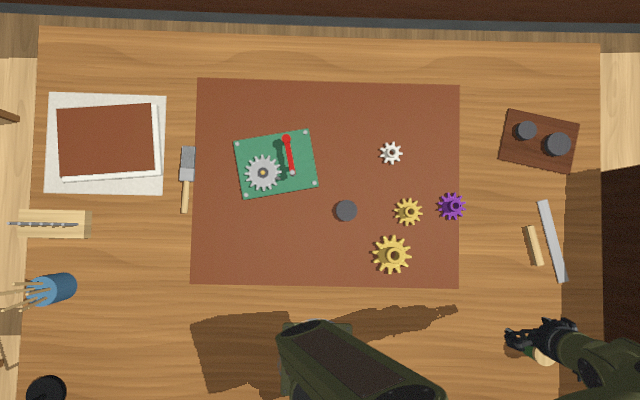

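Candidates for the gear, in the top view: large brass at (392,255), smaller brass at (408,211), purple at (450,206), white spare at (391,153). By the description (not purple, smaller of its colour) it is the brass one at (408,211).

```bash
cat > h.py <<'E'
from workcell import bot, fingers, ik, snapshot, sign_off, finder
import cv2, numpy as np
def towld(p,c): return p["R"].T@(np.asarray(c)-p["t"])
def cloud(p):
    z=p["z_map"]; h,w=z.shape
    u,v=np.meshgrid(np.arange(w),np.arange(h))
    n=cv2.undistortPoints(np.stack([u,v],-1).reshape(-1,1,2).astype(np.float64),p["K"],p["dist"]).reshape(h,w,2)
    c=np.dstack([n[...,0]*z,n[...,1]*z,z])
    return (c-p["t"])@p["R"]
def proj(p,X):
    return cv2.projectPoints(np.asarray(X,float).reshape(-1,1,3),cv2.Rodrigues(p["R"])[0],p["t"],p["K"],p["dist"])[0].reshape(-1,2)
def Rz(yaw): # tool down, tool y axis (jaw dir) at yaw+90
    c,s=np.cos(yaw),np.sin(yaw)
    return np.array([[c,s,0],[s,-c,0],[0,0,-1.]])
E
python3 - <<'E'
from h import *
print(bot.sense()['orientation'].round(2) if hasattr(bot.sense()['orientation'],'round') else bot.sense()['orientation'])
for cam in("top","scene"):
    p=snapshot(cam); P=cloud(p)
    for n in("stand","spindle_top","fixed_gear","gear","gear_hub","keeper","keeper_hinge","keeper_pin","spare_gear","weight","brush"):
        for d in finder.pinpoint(n,cam)[:4]:
            w=towld(p,d["centre"]); print(cam,n,round(d["score"],2),w.round(1),proj(p,w)[0].round(0))
    if cam=="top":
        im=cv2.resize(p["img"][130:280,220:480],None,fx=3,fy=3,interpolation=cv2.INTER_CUBIC); cv2.imwrite("pics/topcrop.png",im)
p=snapshot("wrist");cv2.imwrite("pics/wrist0.png",p["img"])
print(p["K"],p["R"],p["t"]); print("wrist cam pos",-p["R"].T@p["t"])
E
```

```text
[[ 0.95  0.3  -0.  ]
 [ 0.3  -0.95  0.  ]
 [ 0.   -0.   -1.  ]]
top stand 0.79 [560.8  85.9   6.4] [292. 168.]
top spindle_top 0.73 [560.   84.3  50.4] [292. 166.]
top fixed_gear 0.81 [541.4 171.5  15.1] [263. 173.]
top gear 0.86 [ 309.7 -215.5    3.1] [390. 254.]
top gear 0.78 [ 456.1 -394.3    1.5] [450. 206.]
top gear 0.7 [ 4.396e+02 -2.664e+02  1.000e-01] [407. 211.]
top gear 0.39 [ 608.7 -209.6    1.6] [390. 155.]
top gear_hub 0.95 [ 435.6 -264.3   47.8] [410. 212.]
top gear_hub 0.67 [ 458.7 -395.1   49.2] [455. 205.]
top gear_hub 0.56 [ 304.8 -217.9   66.7] [395. 257.]Traceback (most recent call last):
  File "<stdin>", line 6, in <module>
ValueError: it knows: brush, fixed_gear, gear, gear_hub, keeper_hinge, keeper_pin, spare_gear, spindle_top, stand, weight
```

```bash

python3 - <<'E'
from h import *
for cam in("top","scene"):
    p=snapshot(cam); P=cloud(p)
    for n in("stand","spindle_top","fixed_gear","gear","gear_hub","keeper_hinge","keeper_pin","spare_gear","weight","brush"):
        if cam=="top" and n in("stand","spindle_top","fixed_gear","gear","gear_hub"): continue
        for d in finder.pinpoint(n,cam)[:4]:
            w=towld(p,d["centre"]); print(cam,n,round(d["score"],2),w.round(1),proj(p,w)[0].round(0))
    if cam=="top":
        im=cv2.resize(p["img"][130:280,220:480],None,fx=3,fy=3,interpolation=cv2.INTER_CUBIC); cv2.imwrite("pics/topcrop.png",im)
p=snapshot("wrist");cv2.imwrite("pics/wrist0.png",p["img"])
print(p["K"],p["R"],p["t"]); print("wrist cam pos",-p["R"].T@p["t"],bot.sense()['time'])
E
```

```text
top keeper_hinge 0.92 [639.9 101.2  61.6] [286. 138.]
top keeper_pin 0.82 [535.5  81.4 116.3] [291. 172.]
top spare_gear 0.66 [ 608.2 -210.1    2.5] [390. 155.]
top spare_gear 0.28 [558.1  87.3  49.7] [291. 167.]
top weight 0.65 [437.4 -80.9   2.5] [346. 210.]
top brush 0.7 [514.9 398.3   1.7] [187. 180.]
top brush 0.23 [532.5  80.8 119.2] [291. 173.]
scene stand 0.81 [5.63e+02 8.07e+01 3.00e-01] [365. 220.]
scene spindle_top 0.96 [557.2  87.1  50.1] [367. 204.]
scene fixed_gear 0.87 [539.6 167.5  11.2] [382. 197.]
scene gear 0.93 [ 310.9 -216.3   -4.5] [214. 219.]
scene gear 0.81 [ 441.7 -270.    -4.1] [221. 261.]
scene gear 0.68 [636.3 101.6  58.8] [394. 216.]
scene gear 0.56 [ 454.  -393.7    2.1] [174. 291.]
scene gear_hub 0.64 [ 307.3 -217.    64.1] [208. 199.]
scene gear_hub 0.61 [ 454.5 -393.5   42.9] [170. 281.]
scene gear_hub 0.6 [ 438.4 -263.8   45. ] [219. 246.]
scene gear_hub 0.4 [520.1 395.8  -1.7] [430. 163.]
scene keeper_hinge 0.73 [633.2 102.7  58.5] [394. 216.]
scene keeper_pin 0.96 [531.8  84.7 114.9] [361. 179.]
scene keeper_pin 0.17 [559.4  85.6  48.4] [367. 205.]
scene spare_gear 0.71 [ 6.156e+02 -2.178e+02 -6.000e-01] [282. 298.]
scene weight 0.73 [433.3 -77.9  -1. ] [285. 220.]
scene weight 0.21 [ 617.2 -215.     2. ] [284. 297.]
scene brush 0.68 [521.5 396.5  -2.9] [430. 164.]
[[319.83173323   0.         312.07126423]
 [  0.         319.83173323 202.30870137]
 [  0.           0.           1.        ]] [[ 3.03524882e-01 -9.52823469e-01  2.86410947e-04]
 [-9.10514002e-01 -2.89958465e-01  2.94768283e-01]
 [-2.80779091e-01 -8.97302897e-02 -9.55568719e-01]] [-526.22879661  -37.95294006  378.18554499]
wrist cam pos [ 231.35344377 -478.47322542  372.72031752] 1.3
```

View pics/topcrop.png

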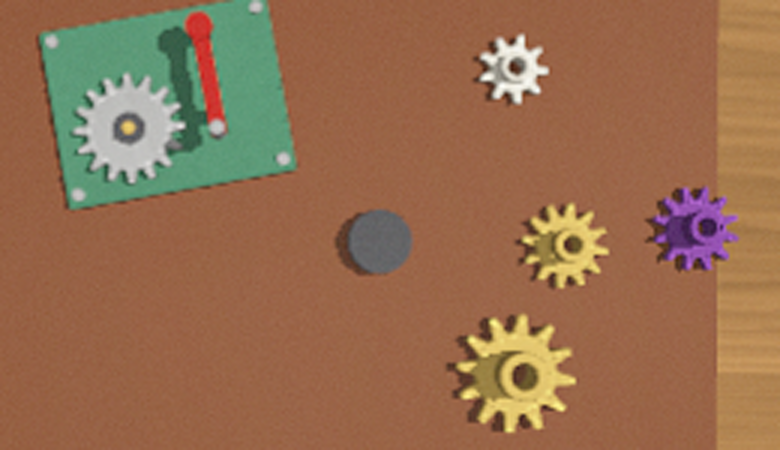

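View pics/wrist0.png

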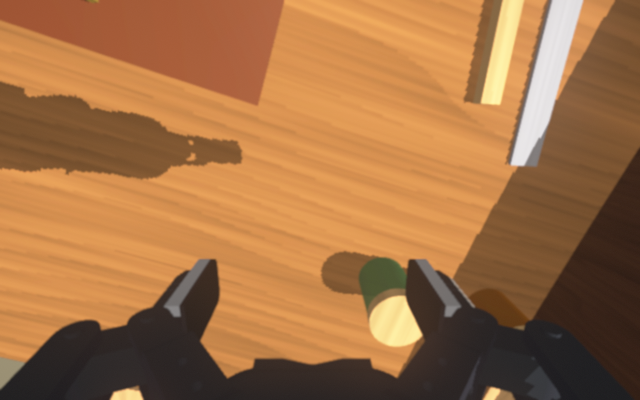

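Seen in the crop: smaller brass gear at crop (565,245), large brass (520,375), purple (693,230), white gear (513,68); the stand has its keeper closed, with the pin at (217,128). Stand yaw is about 12°. First I'll plan the keeper push as a cage around the pin following the arc.

```bash

python3 - <<'E'
from h import *
sy=np.radians(12.); hinge=np.array([636.8,102.]); 
pin=lambda a,r=105: hinge+r*np.array([np.cos(np.pi+sy+a),np.sin(np.pi+sy+a)])
print(pin(0),pin(1.5))
for off in (0,np.pi):
  for a in(0,.4,.8,1.2,1.5):
    q=ik([*pin(a),84],Rz(sy+a+off)); print(off,a,None if q is None else np.round(q,2))
E
```

```text
[534.09450192  80.16927246] [651.31094174  -1.992464  ]
0 0 [ 0.15  0.39 -0.36  0.82  0.    3.08]
0 0.4 [ 0.08  0.41 -0.33  0.84  0.    2.61]
0 0.8 [ 0.02  0.45 -0.25  0.87  0.    2.15]
0 1.2 [-0.    0.51 -0.15  0.91  0.    1.73]
0 1.5 [-0.    0.56 -0.06  0.95  0.    1.43]
3.141592653589793 0 [ 0.15  0.39 -0.36  0.82  0.   -0.06]
3.141592653589793 0.4 [ 0.08  0.41 -0.33  0.84  0.   -0.53]
3.141592653589793 0.8 [ 0.02  0.45 -0.25  0.87  0.   -0.99]
3.141592653589793 1.2 [-0.    0.51 -0.15  0.91  0.   -1.41]
3.141592653589793 1.5 [-0.    0.56 -0.06  0.95  0.   -1.71]
```

```bash

python3 - <<'E'
from h import *
sy=np.radians(12.); hinge=np.array([636.8,102.]); 
pin=lambda a,r=105: hinge+r*np.array([np.cos(np.pi+sy+a),np.sin(np.pi+sy+a)])
fingers.move_gripper(36,40)
bot.movep([*pin(0),170],Rz(sy))
print(bot.sense()['time'],bot.sense()['ee_pos'])
p=snapshot("wrist");cv2.imwrite("pics/w1.png",p["img"])
for n in("keeper_pin","spindle_top","keeper_hinge","fixed_gear"):
    for d in finder.pinpoint(n,"wrist")[:2]:
        w=towld(p,d["centre"]); print(n,round(d["score"],2),w.round(1),proj(p,w)[0].round(0))
E
```

```text
4.3 [534.25091743  79.39061919 170.10481988]
spindle_top 0.97 [562.4  84.9  45.6] [311. 162.]
keeper_hinge 0.57 [639.   99.7  55.5] [313.  59.]
keeper_hinge 0.38 [ 441.2 -264.4   -1.7] [590. 321.]
fixed_gear 0.58 [542.6 169.5  10.2] [219. 158.]
```

View pics/w1.png

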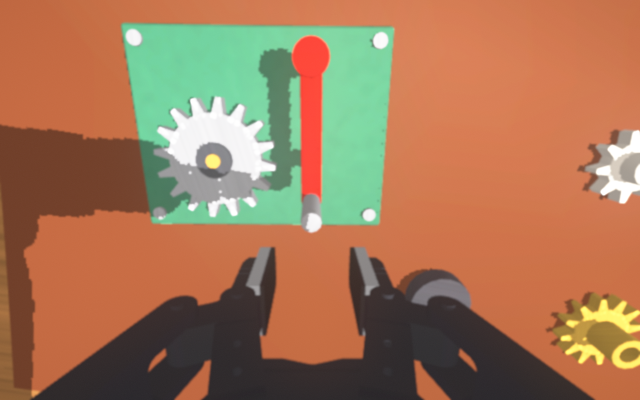

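Pin top at (312,222), between the fingers (midline ≈ 312), arm parallel to the tool axis. I'll descend and push.

```bash
cat >> h.py <<'E'
def ray(p,uv,z):
    n=cv2.undistortPoints(np.array([[uv]],float),p["K"],p["dist"]).ravel()
    d=p["R"].T@np.array([n[0],n[1],1.]); o=-p["R"].T@p["t"]
    return o+d*(z-o[2])/d[2]
E
python3 - <<'E'
from h import *
p=snapshot("wrist")
w=ray(p,(312,222),118);print("pin",w,"hinge",ray(p,(311,57),75))
sy=np.radians(12.); hinge=np.array([637.,102.]); 
pin=lambda a,r=105: hinge+r*np.array([np.cos(np.pi+sy+a),np.sin(np.pi+sy+a)])
if np.hypot(*(w[:2]-pin(0)))<9:
    print(bot.move_linear([*pin(0),86],Rz(sy),rate=120,force_limit=15))
    for a in np.linspace(0.2,1.55,8):
        h=bot.move_linear([*pin(a),86],Rz(sy+a),rate=120,force_limit=25)
        s=bot.sense();print(round(a,2),h,s['ee_pos'].round(1),s['ft_force'].round(1),round(s['time'],2))
        if h:break
    p=snapshot("wrist");cv2.imwrite("pics/w2.png",p["img"])
E
```

```text
pin [537.02474313  79.11827812 118.        ] hinge [637.51862522 101.12336511  75.        ]
False
0.2 False [541.4  60.2  86.9] [-0.   0.4  0.6] 5.8
0.39 False [550.6  42.9  86.3] [ 0.6  0.4 -0.4] 6.14
0.59 False [563.2  27.6  86. ] [ 0.2  0.1 -0.1] 6.48
0.78 False [578.7  15.   85.9] [-0.  -0.7  0.8] 6.83
0.97 False [596.4   5.5  85.9] [-0.1  0.8 -0.2] 7.17
1.16 False [ 6.156e+02 -5.000e-01  8.590e+01] [ 0.8 -0.4  0.6] 7.51
1.36 False [635.7  -2.6  85.9] [-0.7 -0.   0.8] 7.85
1.55 False [655.8  -0.9  85.9] [-0.1 -0.2 -0.5] 8.19
```

```bash
ls pics
```

```text
scene0.png
top0.png
topcrop.png
w1.png
w2.png
wrist0.png
```

```bash

python3 - <<'E'
from h import *
s=bot.sense(); e=s['ee_pos']
bot.move_linear([e[0],e[1],165],rate=250)
sy=np.radians(12.)
bot.movep([491,115,125],Rz(sy)); bot.hold(0.15)
p=snapshot("wrist");cv2.imwrite("pics/w3.png",p["img"])
import pickle; pickle.dump(p,open("w3.pkl","wb"))
print(bot.sense()['time'],bot.sense()['ee_pos'])
for n in("keeper_pin","spindle_top","keeper_hinge","fixed_gear"):
    for d in finder.pinpoint(n,"wrist")[:2]:
        w=towld(p,d["centre"]); print(n,round(d["score"],2),w.round(1),proj(p,w)[0].round(0))
E
```

```text
12.6417 [491.04989149 114.97427177 125.00438346]
keeper_pin 0.4 [560.5  83.5  -4.3] [366. 122.]
spindle_top 0.66 [556.3  83.2  44.7] [376. 132.]
fixed_gear 0.87 [542.8 167.5  11.1] [258. 123.]
```

View pics/w3.png

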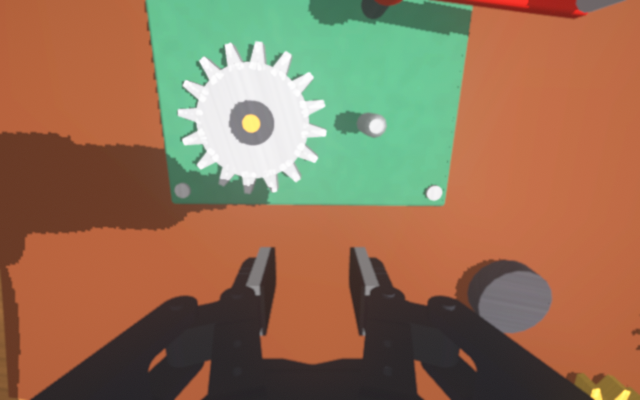

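Spindle top at about (376,127), fixed gear boss at (251,123), keeper aside at top right. Measuring spindle and tooth phase.

```bash
cat >> h.py <<'E'
def rect(p,c,z,half=60,s=4):
    g=np.arange(-half,half,1/s)
    X,Y=np.meshgrid(c[0]+g,c[1]-g)   # col -> +x, row -> -y
    uv=proj(p,np.dstack([X,Y,np.full_like(X,z)]).reshape(-1,3)).astype(np.float32).reshape(*X.shape,2)
    return cv2.remap(p["img"],uv[...,0],uv[...,1],cv2.INTER_LINEAR),X,Y
def phase(mask_fn,c,N,radii):
    th=np.linspace(0,2*np.pi,1440,endpoint=False)
    v=np.zeros(th.size)
    for r in radii: v+=mask_fn(c[0]+r*np.cos(th),c[1]+r*np.sin(th))
    f=np.sum(v*np.exp(-1j*N*th))/th.size
    return -np.angle(f)/N, abs(f)/len(radii), v
def fitgear(p,c0,z,N,radii,maskimg,span=5):
    from scipy.optimize import minimize
    m=cv2.GaussianBlur(maskimg.astype(np.float32),(0,0),1.0)
    def fn(x,y):
        uv=proj(p,np.stack([x,y,np.full_like(x,z)],-1)).astype(np.float32)
        return cv2.remap(m,uv[:,0].reshape(1,-1),uv[:,1].reshape(1,-1),cv2.INTER_LINEAR).ravel()
    best=None
    for dx in np.arange(-span,span+.1,1):
        for dy in np.arange(-span,span+.1,1):
            a=phase(fn,(c0[0]+dx,c0[1]+dy),N,radii)
            if best is None or a[1]>best[0]: best=(a[1],c0[0]+dx,c0[1]+dy)
    r=minimize(lambda q:-phase(fn,q,N,radii)[1],best[1:],method="Nelder-Mead",options=dict(xatol=.05))
    a=phase(fn,r.x,N,radii)
    return r.x,a[0],a[1]
E
python3 - <<'E'
from h import *
import pickle
p=pickle.load(open("w3.pkl","rb"))
hsv=cv2.cvtColor(p["img"],cv2.COLOR_BGR2HSV)
m=(hsv[...,1]<60)&(hsv[...,2]>90)
P=cloud(p)
zz=P[...,2]
print("plate z med",np.median(zz[150:190,330:420]),"gear z",np.median(zz[90:110,230:270]))
for zt in(24,26):
    c,ph,a=fitgear(p,(541.5,169),zt,16,(46,48,50,52),m); print("fixed",zt,c.round(2),np.degrees(ph)%22.5,a)
print("boss",ray(p,(251,123),33))
# spindle top: bright blob
cv2.imwrite("pics/sp.png",cv2.resize(p["img"][100:150,340:400],None,fx=8,fy=8,interpolation=cv2.INTER_NEAREST))
mz=(zz>45)&(zz<56)&(np.hypot(P[...,0]-558,P[...,1]-85)<20)
print("depth spindle",mz.sum(),P[mz].mean(0))
# plate corner fit
g=((hsv[...,0]>60)&(hsv[...,0]<90)&(hsv[...,1]>80)).astype(np.uint8)
r,_,_=rect(p,(555,120),26,70,4); cv2.imwrite("pics/rect26.png",r)
print([ray(p,q,12) for q in((172,205),(444,205))])
E
```

```text
plate z med 10.888322063501558 gear z 25.267701922376286
fixed 24 [543.23 169.49] 4.357219432576213 0.2910742794976247
fixed 26 [543.37 169.2 ] 4.360378702065152 0.2885146508016047
boss [543.35033922 169.15083094  33.        ]
depth spindle 339 [560.16338912  85.51822908  47.70926583]
[array([461.98959456, 226.66425701,  12.        ]), array([509.10841421,   5.39238792,  12.        ])]
```

View pics/rect26.png

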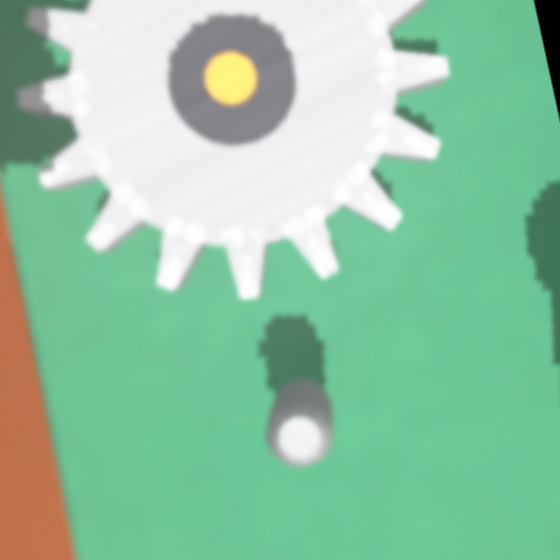

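View pics/sp.png

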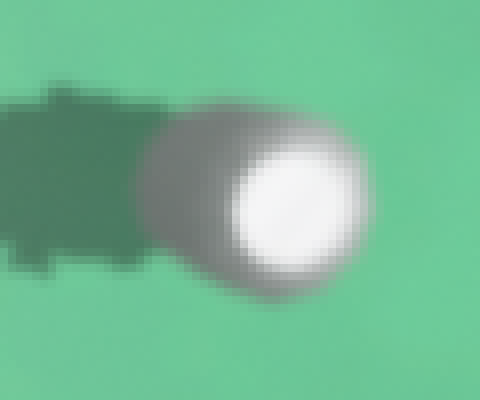

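```bash

python3 - <<'E'
from h import *
import pickle
p=pickle.load(open("w3.pkl","rb"))
print("spindle ray",ray(p,(376.8,125.8),50))
sy=np.radians(12.)
bot.move_linear([485,100,150],rate=250)
c=np.array([440,-266])-58*np.array([np.cos(sy),np.sin(sy)])
fingers.move_gripper(80,40)
bot.movep([*c,125],Rz(sy)); bot.hold(0.15)
p=snapshot("wrist");cv2.imwrite("pics/w4.png",p["img"])
pickle.dump(p,open("w4.pkl","wb"))
print(bot.sense()['time'],bot.sense()['ee_pos'])
for n in("gear","gear_hub"):
    for d in finder.pinpoint(n,"wrist")[:3]:
        w=towld(p,d["centre"]); print(n,round(d["score"],2),w.round(1),proj(p,w)[0].round(0))
E
```

```text
spindle ray [560.42788042  84.99699379  50.        ]Traceback (most recent call last):
  File "<stdin>", line 6, in <module>
workcell.Unreachable: the arm cannot follow that straight line within its joint ranges
```

```bash

python3 - <<'E'
from h import *
import pickle
sy=np.radians(12.)
c=np.array([440,-266])-58*np.array([np.cos(sy),np.sin(sy)])
fingers.move_gripper(80,40)
bot.movep([*c,125],Rz(sy)); bot.hold(0.15)
p=snapshot("wrist");cv2.imwrite("pics/w4.png",p["img"])
pickle.dump(p,open("w4.pkl","wb"))
print(bot.sense()['time'],bot.sense()['ee_pos'],bot.sense()['ft_force'])
for n in("gear","gear_hub"):
    for d in finder.pinpoint(n,"wrist")[:3]:
        w=towld(p,d["centre"]); print(n,round(d["score"],2),w.round(1),proj(p,w)[0].round(0))
E
```

```text
18.0083 [ 383.30642328 -277.99159899  125.00451161] [-0.41715458  0.17458642 -0.13369781]
gear 0.96 [ 458.4 -396.6   -4.7] [469. 137.]
gear 0.71 [ 310.3 -219.7    0.4] [232. 257.]
gear 0.7 [ 436.4 -267.3   -3.1] [311. 131.]
gear_hub 0.91 [ 436.  -268.1   43.7] [312. 137.]
gear_hub 0.61 [ 453.2 -396.5   42.5] [498. 151.]
```

View pics/w4.png

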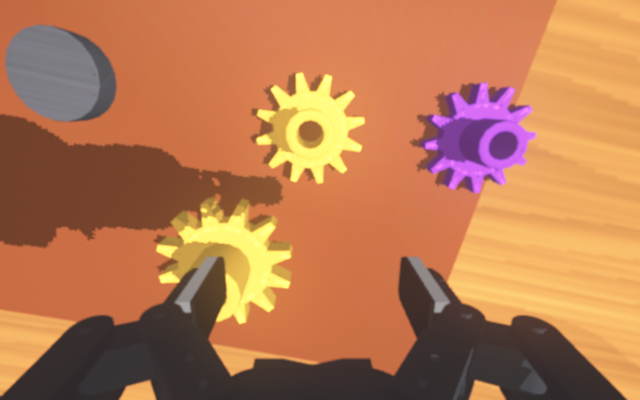

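Target: the 12-tooth smaller brass gear centred at (311,130); large brass lower left (225,260), purple at right (485,138).

```bash

python3 - <<'E'
from h import *
import pickle
p=pickle.load(open("w4.pkl","rb"))
hsv=cv2.cvtColor(p["img"],cv2.COLOR_BGR2HSV)
m=(hsv[...,0]>22)&(hsv[...,0]<35)&(hsv[...,1]>100)
for zt in(12,14):
    c,ph,a=fitgear(p,(437,-267),zt,12,(33,35,37,39),m); print(zt,c.round(2),np.degrees(ph)%30,a)
P=cloud(p); 
mz=(P[...,2]>42)&(P[...,2]<50)&(np.hypot(P[...,0]-437,P[...,1]+267)<25)
(x,y),r=cv2.minEnclosingCircle(P[mz][:,:2].astype(np.float32)); print("hub depth",P[mz].mean(0),x,y,r)
cv2.imwrite("pics/hub.png",cv2.resize(p["img"][95:170,265:355],None,fx=7,fy=7,interpolation=cv2.INTER_CUBIC))
r,_,_=rect(p,(437,-267),46,50,5); cv2.imwrite("pics/rect46.png",r)
# bore: dark blob at z=46
E
```

```text
12 [ 437.58 -265.62] 22.95113259303137 0.2688117078492443
14 [ 437.7  -265.64] 22.955150990904073 0.2667922887739107
hub depth [ 437.98743493 -266.03088796   44.63986532] 437.42572021484375 -266.17340087890625 16.862890243530273
```

View pics/rect46.png

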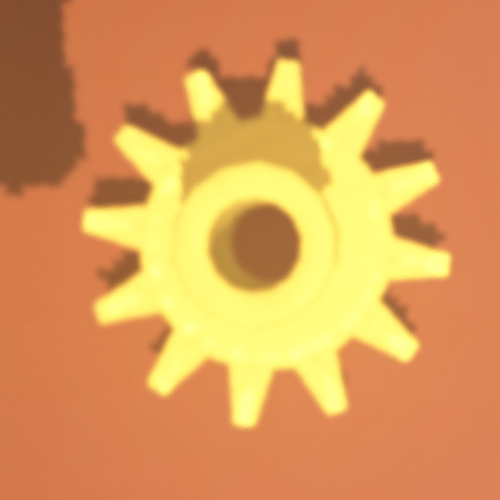

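```bash

python3 - <<'E'
from h import *
yg=np.radians(95); g=[437.9,-265.8]
bot.movep([*g,105],Rz(yg))
h=bot.move_linear([*g,18],rate=120,force_limit=12); print(h,bot.sense()['ee_pos'])
fingers.move_gripper(20,45); bot.hold(.1)
s=bot.sense(); print("w",s['width'],s['ee_pos'],s['ft_force'])
bot.move_linear([*g,110],rate=150)
s=bot.sense(); print("w",s['width'],s['ft_force'],s['moment'],s['time'])
p=snapshot("wrist");cv2.imwrite("pics/w5.png",p["img"])
E
```

```text
False [ 438.35662215 -266.1065575    18.49564704]
w 33.16409606482044 [ 438.05766025 -266.06251168   18.81054356] [-2.08745471  0.33186838  5.05551651]
w 32.85128426491579 [-0.68506542  0.2990381  -2.43697614] [ 0.00719411  0.01917853 -0.01461538] 21.575
```

View pics/w5.png

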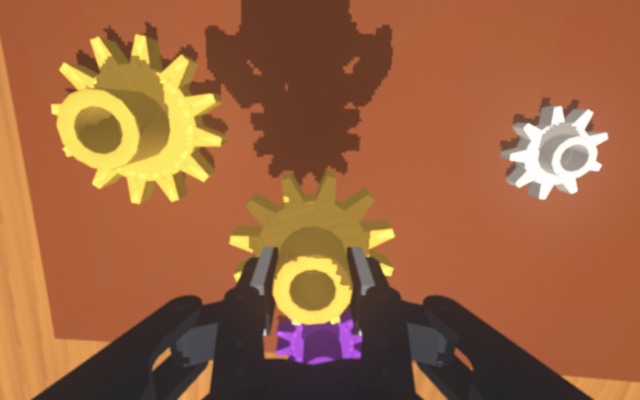

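Gear held in the jaws, hub ring at (313,290), front teeth at (230–395,170–245). Measuring it in hand.

```bash

python3 - <<'E'
from h import *
import pickle
p=snapshot("wrist"); pickle.dump(p,open("w5.pkl","wb"))
e=bot.sense()['ee_pos'];print(e)
hsv=cv2.cvtColor(p["img"],cv2.COLOR_BGR2HSV)
zb=e[2]-18.7
cv2.imwrite("pics/hub5.png",cv2.resize(p["img"][240:340,250:380],None,fx=6,fy=6,interpolation=cv2.INTER_CUBIC))
r,X,Y=rect(p,e[:2],zb+46,35,8); cv2.imwrite("pics/rect5.png",r)
m=(hsv[...,0]>20)&(hsv[...,0]<35)&(hsv[...,1]>100)
r,X,Y=rect(p,e[:2],zb+14,60,5); cv2.imwrite("pics/rect5b.png",r)
E
```

```text
[ 436.74217214 -265.09287796  108.57077848]
```

View pics/rect5.png

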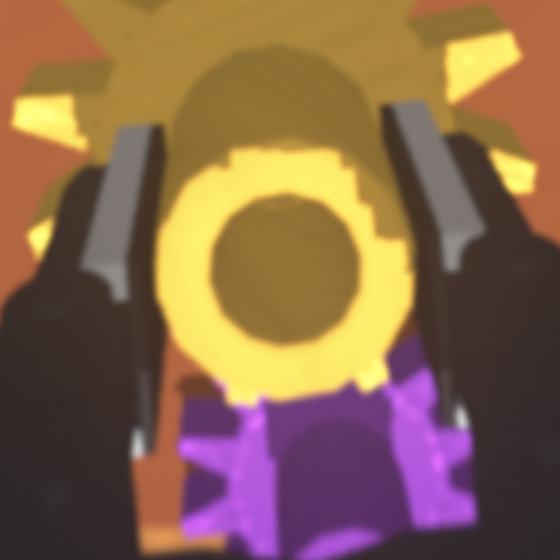

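View pics/rect5b.png

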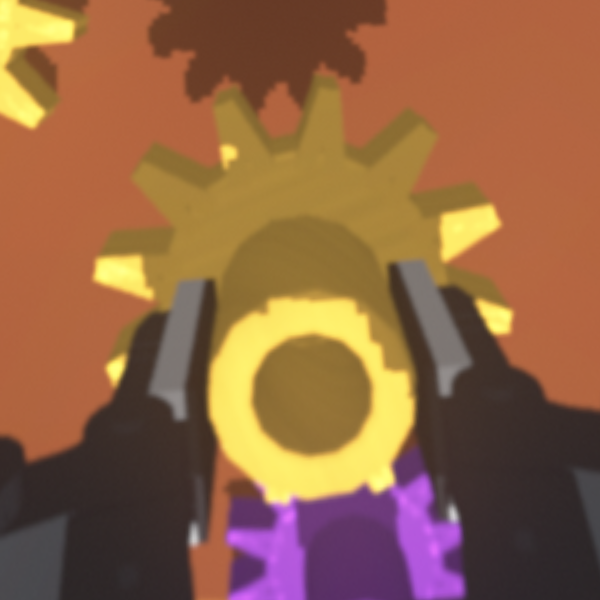

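```bash
cat >> h.py <<'E'
def goto(xyz,yaw,rate=100,tol=.4,it=3):
    """move_linear with steady-state error correction"""
    xyz=np.array(xyz,float); cmd=xyz.copy()
    for _ in range(it):
        bot.move_linear(cmd,Rz(yaw),rate=rate); bot.hold(.1)
        e=xyz-bot.sense()['ee_pos']
        if np.abs(e).max()<tol: break
        cmd=cmd+e
    return cmd
E
python3 - <<'E'
from h import *
yp=np.radians(109.24); t=np.array([560.5,84.2])
bot.movep([*t,100],Rz(yp))
cmd=goto([*t,81],yp)
s=bot.sense(); print(cmd,s['ee_pos'],s['width'],s['ft_force'],s['time'])
np.save("cmd.npy",cmd)
for n in("scene","wrist"):
    p=snapshot(n);cv2.imwrite(f"pics/{n}6.png",p["img"])
    if n=="scene": cv2.imwrite("pics/scene6c.png",cv2.resize(p["img"][120:270,290:470],None,fx=4,fy=4,interpolation=cv2.INTER_CUBIC))
E
```

```text
[560.35062229  84.10959458  80.73566505] [560.37593056  84.12724597  80.75094172] 33.195828964594206 [-0.12251862 -0.01908754 -3.59821719] 24.2
```

View pics/scene6c.png

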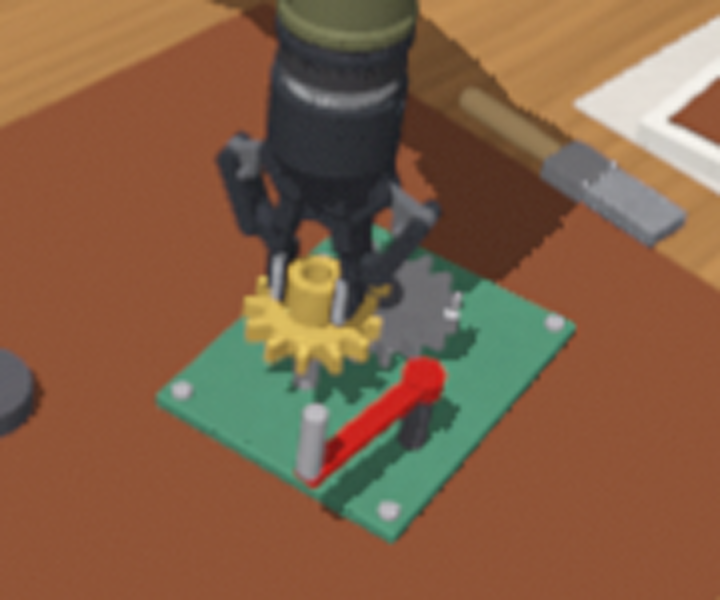

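View pics/wrist6.png

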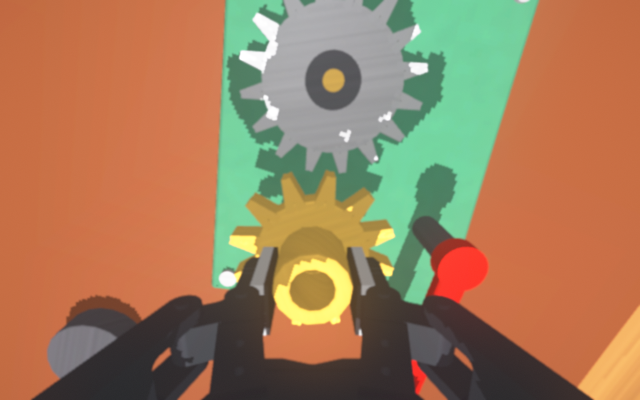

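Scene: gear above the spindle, keeper aside. Wrist: fixed teeth at (312,165)/(340,168) face the brass gap between (290,180) and (330,178). Descending in guarded steps.

```bash

python3 - <<'E'
from h import *
yp=np.radians(109.24); cmd=np.load("cmd.npy")
def st(tag): s=bot.sense(); print(tag,s['ee_pos'].round(2),s['ft_force'].round(2),s['moment'].round(3),round(s['width'],1),round(s['time'],2))
bot.hold(.1)
h=bot.move_linear([cmd[0],cmd[1],60],rate=40,force_limit=5); st(("60",h))
if not h:
    h=bot.move_linear([cmd[0],cmd[1],48],rate=40,force_limit=5); st(("48",h))
p=snapshot("wrist");cv2.imwrite("pics/w7.png",p["img"])
E
```

```text
('60', False) [560.34  84.09  59.87] [ 0.12 -0.47 -2.66] [-0.01   0.029 -0.042] 33.1 25.07
('48', False) [560.05  84.02  47.61] [-0.08 -0.08 -2.9 ] [0.013 0.017 0.02 ] 33.3 25.52
```

View pics/w7.png

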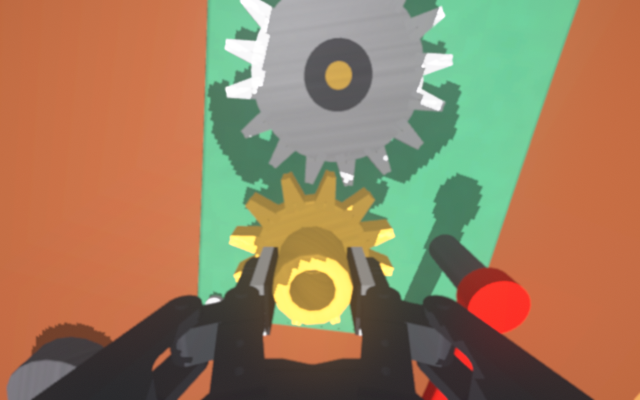

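The spindle is in the bore with no side force, and the fixed tooth at (314,178) sits between brass teeth (290,180) and (330,180).

```bash

python3 - <<'E'
from h import *
yp=np.radians(109.24); cmd=np.load("cmd.npy")
def st(tag): s=bot.sense(); print(tag,s['ee_pos'].round(2),s['ft_force'].round(2),s['moment'].round(3),round(s['width'],1),round(s['time'],2)); return s
h=bot.move_linear([cmd[0],cmd[1],29],rate=30,force_limit=5); s=st(("29",h))
p=snapshot("wrist");cv2.imwrite("pics/w8.png",p["img"])
E
```

```text
('29', True) [560.05  84.09  30.85] [-1.51 -0.17  3.45] [ 0.025  0.014 -0.031] 33.3 26.12
```

View pics/w8.png

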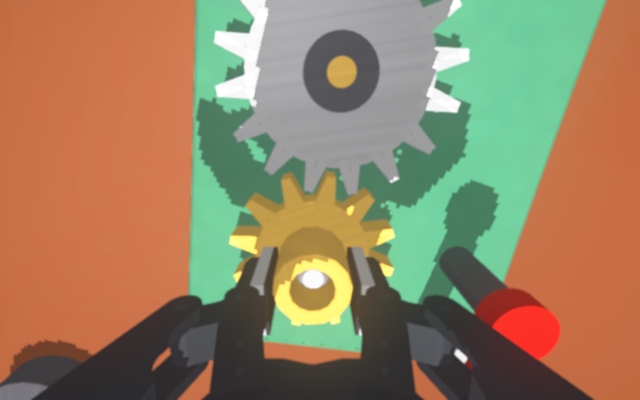

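Contact at TCP z 30.85, expected home 30.7; spindle top visible in the bore at (313,280). Release and check.

```bash

python3 - <<'E'
from h import *
import pickle
fingers.move_gripper(56,40)
e=bot.sense()['ee_pos']; print(e)
bot.move_linear([e[0],e[1],100],rate=120)
tx=np.array([np.cos(np.radians(109.24)),np.sin(np.radians(109.24))])
bot.movep([*(np.array([560,85])-50*tx),140],Rz(np.radians(109.24))); bot.hold(.15)
p=snapshot("wrist");cv2.imwrite("pics/w9.png",p["img"]);pickle.dump(p,open("w9.pkl","wb"))
P=cloud(p); print(bot.sense()['time'])
d=np.hypot(P[...,0]-560.3,P[...,1]-85); ok=p["z_map"]>0
m=ok&(d>11)&(d<16)&(P[...,2]>40); print("hub z",np.percentile(P[m][:,2],[5,50,95]))
m=ok&(d>20)&(d<28)&(P[...,2]<40); Q=P[m]; A=np.c_[Q[:,:2]-[560.3,85],np.ones(len(Q))]; print("disc plane",np.linalg.lstsq(A,Q[:,2],rcond=None)[0], np.median(Q[:,2]))
d2=np.hypot(P[...,0]-543,P[...,1]-169); m=ok&(d2>22)&(d2<38); print("fixed z",np.median(P[m][:,2]))
E
```

```text
[558.38772982  83.82369367  29.49957537]
27.8167
hub z [55.41931669 56.76479744 57.8706504 ]
disc plane [-5.94184945e-04 -6.71972185e-04  2.48983835e+01] 24.918230165962083
fixed z 24.788184699386186
```

View pics/w9.png

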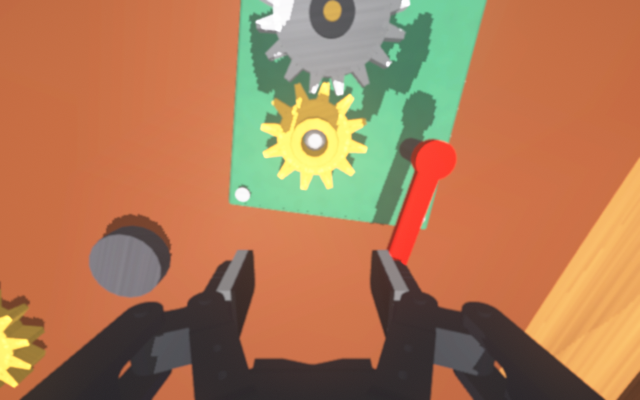

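Disc top z 24.9 equals the fixed gear's 24.8 and has no tilt; gear at (315,140) meshed, keeper still aside at (415,210). Now swinging the keeper back.

```bash

python3 - <<'E'
from h import *
sy=np.radians(12.); hinge=np.array([637.,102.]); 
pin=lambda a,r=105: hinge+r*np.array([np.cos(np.pi+sy+a),np.sin(np.pi+sy+a)])
fingers.move_gripper(40,40)
e=bot.sense()['ee_pos']
bot.move_linear([e[0],e[1],170],rate=250)
bot.movep([*pin(1.47),165],Rz(sy+1.47)); bot.hold(.1)
p=snapshot("wrist");cv2.imwrite("pics/w10.png",p["img"])
print(bot.sense()['ee_pos'],bot.sense()['time'])
print("exp pin px",proj(p,[*pin(1.45),118]))
E
```

```text
[647.12187142  -1.91782426 164.44550579] 28.9583
exp pin px [[309.96683944 227.71364401]]
```

View pics/w10.png

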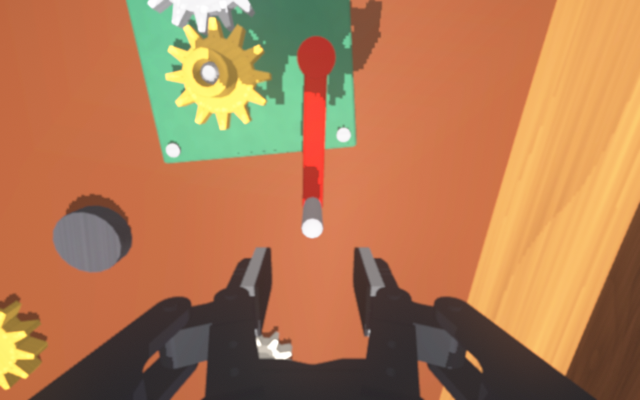

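Pin at (312,228), centred between fingers as predicted.

```bash

python3 - <<'E'
from h import *
sy=np.radians(12.); hinge=np.array([637.,102.]); 
pin=lambda a,r=105: hinge+r*np.array([np.cos(np.pi+sy+a),np.sin(np.pi+sy+a)])
def st(tag): s=bot.sense(); print(tag,s['ee_pos'].round(1),s['ft_force'].round(1),round(s['time'],2)); return s
h=bot.move_linear([*pin(1.47),86],Rz(sy+1.47),rate=120,force_limit=12); st(h)
if not h:
    for a in [1.27,1.07,.87,.67,.47,.3,.15]:
        h=bot.move_linear([*pin(a),86],Rz(sy+max(a,.06)),rate=100,force_limit=12); st((a,h))
        if h: break
    if not h:
        h=bot.move_linear([*pin(-.22),86],Rz(sy+.06),rate=40,force_limit=7); st(("end",h))
E
```

```text
False [648.9  -2.2  86.8] [0.3 0.4 0.8] 29.77
(1.27, False) [628.3  -2.5  87.3] [-0.5  0.8  0.6] 30.12
(1.07, False) [607.8   1.5  86.5] [ 0.6 -0.4 -0.4] 30.48
(0.87, False) [588.5   9.4  86.2] [-1.1 -0.2 -0.4] 30.84
(0.67, False) [571.   21.   86.1] [-0.5 -0.1  0.5] 31.2
(0.47, False) [556.2  35.8  86.1] [0.2 0.3 0.7] 31.56
(0.3, False) [546.1  50.4  86.1] [-0.3  0.1  0.7] 31.88
(0.15, False) [539.3  64.6  86. ] [ 0.2 -0.1 -0.4] 32.19
('end', True) [533.3  94.5  85.7] [ 0.7 -2.   1.5] 32.94
```

```bash

python3 - <<'E'
from h import *
e=bot.sense()['ee_pos']; R=np.radians(12+.06*57.3)
bot.move_linear([e[0],e[1]-7,86],rate=60)
e=bot.sense()['ee_pos']
bot.move_linear([e[0],e[1],170],rate=200)
bot.movep([470,75,180],Rz(np.radians(20))); bot.hold(.3)
p=snapshot("wrist");cv2.imwrite("pics/w11.png",p["img"]); P=cloud(p)
s=bot.sense(); print(s['time'],s['ft_force'])
for n in("keeper_pin","keeper_hinge","gear_hub"):
    for d in finder.pinpoint(n,"wrist")[:1]:
        w=towld(p,d["centre"]); print(n,round(d["score"],2),w.round(1),proj(p,w)[0].round(0))
hsv=cv2.cvtColor(p["img"],cv2.COLOR_BGR2HSV)
m=((hsv[...,0]<4)|(hsv[...,0]>176))&(hsv[...,1]>200)&(P[...,2]>62)&(P[...,2]<80)&(p["z_map"]>0)
vx,vy,x,y=cv2.fitLine(P[m][:,:2].astype(np.float32),cv2.DIST_HUBER,0,.01,.01).ravel(); print("arm dir deg",np.degrees(np.arctan2(vy,vx))%180,"n",m.sum())
q=snapshot("scene");cv2.imwrite("pics/scene11c.png",cv2.resize(q["img"][100:330,140:480],None,fx=2.3,fy=2.3,interpolation=cv2.INTER_CUBIC))
for n in("spare_gear","weight","brush"):
    for d in finder.pinpoint(n,"scene")[:1]: print(n,towld(q,d["centre"]).round(1))
E
```

```text
34.4917 [0.13259246 0.14521542 0.6604687 ]
keeper_pin 0.64 [535.5  81.6 113.4] [336. 124.]
gear_hub 0.58 [558.4  86.9  56.4] [335.  88.]
arm dir deg 158.38951 n 159
spare_gear [ 615.7 -216.6   -1.3]
weight [ 4.36e+02 -7.88e+01 -3.00e-01]
brush [517.2 394.9  -4. ]
```

View pics/w11.png

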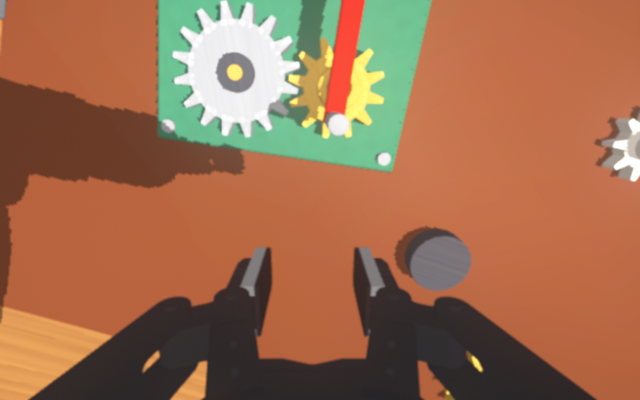

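View pics/scene11c.png

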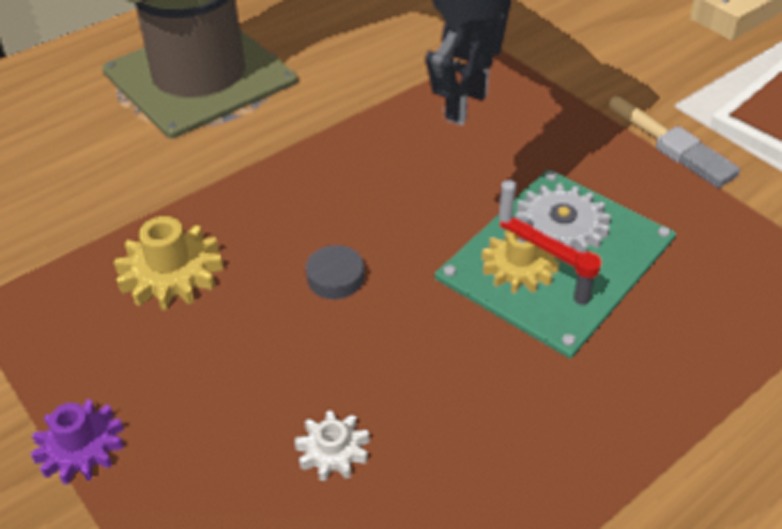

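Wrist view: keeper lies over the hub with its pin at (338,124), the same world position as at the start (angle ≈ 0). Scene: gear flat and meshed, bystanders unmoved, robot clear. Handing in.

```bash
python3 -c "
from h import *
print(sign_off(), bot.sense()['time'])"
```

```text
the job is handed in; nothing more can be done
the job is handed in; nothing more can be done
```

The job is handed in at about 35 s of the 72 s allowed. The smaller brass gear is home on the spindle and meshed, and the keeper is closed over its hub.

**What I did:**
- I pushed the keeper aside to about 1.45 rad.
- I gripped the smaller brass gear by its hub and lowered it under a force guard with its teeth lined up by angle. It met only light contact, about 5 N. I did not rock it, because it dropped into mesh at the first try.
- I let go, then pushed the keeper back until I felt its stop.

**Last checks:**
- **Gear:** the disc top is level with the fixed gear (24.9 mm against 24.8 mm) and shows no tilt. I took this reading after letting go, before swinging the keeper back.
- **Keeper:** the pin is back within a millimetre of where it started, at about 0 rad.
- **Bystanders:** the white gear, weight and brush read within about 5 mm of their first scene-camera positions, which is about the detector's accuracy.
- **Robot:** the arm is clear of everything.

**One check disagreed:** a line fit to the keeper arm from depth pixels gave a direction of 158° instead of 12°. It rested on only 159 pixels, so I discarded it in favour of the pin position, the felt stop and the pictures.

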